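# Bring a measuring slide back to zero with its backlash taken up

## Robot

A 6-joint arm with a two-finger parallel gripper is mounted at the origin on the work surface. World frame = base frame: x ahead of the robot, y to its left, z up, the work surface at z = 0. Lengths are in m, angles in rad, forces in N, time in s.
With the tool pointing down it reaches from about 0.425 to 0.95 m from the base axis. Payload 3.5 kg.
Tool frame: the origin (TCP) lies at the very end of the fingers, on their centre line; the grasp point (between the pads) lies 19 mm behind it; z points along the fingers, y is the direction in which the jaws open and shut (so a half turn about z gives the same grasp; the last joint's range is limited). The gripper opens to 85 mm and grips with 20 to 120 N. Pads are 22 mm wide; open, the fingers measure 114 mm over their backs; the gripper's body (76 mm by 85 mm) begins 54 mm behind the grasp point. The pads swing forward as they close: fully open they stand 13 mm farther back than shut.
Start: joints at [-1.268, 0.286, 1.577, -0, 1.279, -0.15], TCP at [0.295, -0.607, 0.21] pointing down, gripper open.
Joint ranges: [-2.77, 2.77], [-0.9, 2.22], [0.21, 2.48], [-1.53, 4.67], [0.24, 2.81], [-2.84, 2.84]. Speed limits (rad/s): [2.79, 2.79, 3.14, 3.14, 3.14, 3.14].

## Interface

Orientations are given as a unit quaternion [x, y, z, w].
In Python, from plant import ctrl, eyes, ticket gives the robot as it stands.
- The arm moves only by the tool send_rows, never from a script. Its arguments are lists of equal length, an entry for each row: "translation": the shift along the tool's x, y, z in units of 30 mm (1.0 is 30 mm), a list of three; "rotation": the turn, a rotation vector about the tool's x, y, z in units of 5 degrees (1.0 is 5 degrees), a list of three; "grip": the finger opening in mm, from 0 to 85.4. A call has 1 to 5 rows; each row shifts and turns the commanded pose from where the row before left it, along the tool's axes as they then stand; what a row does not reach is not made up. A row lasts 1/8 s, in which the tool goes at most 62.5 mm and 10.7 degrees, less where a joint would pass 70% of its speed; a pose out of reach is approached as far as the arm can. A call is refused whole if a number of a shift passes 1 or a number of a turn 1, either way. A call with a gripper value outside its range is refused whole. The fingers move at their own pace and stop on an object; "squeeze" is the grip in N (left out, the last holds). Time passes only in rows, so rows that do not move let the fingers close. It gives the time, the measured TCP pose, the force and the opening at its end, in the units of the state.
- ctrl.get_state(): the state, without advancing time (a new reading comes with each control period).
- eyes.read_camera(name): name is "scene" or "top"; returns a dict with "image" (480x640x3 uint8, blue, green, red), "mtx" (3x3 intrinsics, pixels), "xyz" and "orientation" of the camera in the world. Camera axes: x right, y down, z forward; pixel columns grow to the right and rows downward; lengths in m; the calibration is good to about 2 mm. A picture is of the moment at which its call begins. There is no depth.
- ticket.sign_off(): hands the job in, once; it reports no verdict.
The state is a dict: "time": time; "qpos": joint angles; "dq": joint speeds; "joint_efforts": joint torques, N m; "eef_pos": TCP position; "tcp_rot": TCP orientation; "contact_force": force on the tool from outside, world axes, zero at the start; "wrist_torque": the same for the moment, N m; "opening": opening from 0.0 (shut) to 1.0 (fully open).
Only numpy, scipy, OpenCV 4.12 (cv2) and the standard library are available. Lean on these libraries where they do the work, as an engineer would, in place of code of your own. Each camera call takes 0.05 s, during which the arm holds its last target. There are 200 camera calls.

## Task

The measuring slide under the inspection microscope has been wound clockwise part of a turn past its zero. Wind the handwheel back anticlockwise, through zero and on for a good quarter turn beyond it, then come up to zero clockwise and stop there, dial line at the index (handle straight up), so that the backlash is taken up and the slide really stands at zero. Let go of the handle, and leave the gas taps, tray and screwdriver around the slide where they lie.

Things in the scene. Friction and masses are not known exactly. Their poses are not given: they have to be found in the camera images.
- stage: Fixed grey measuring slide, 365 x 150 mm. Origin on the table below the centre of the handwheel's front. x along the leadscrew from the wheel towards the far end, y to the left seen from the wheel, z up. Casting from x = 60 mm on; carriage top 133 mm high; microscope over the carriage at x = 235 mm, 335 mm high, pillar at y = 103 mm. In front of the wheel (x < 0) only its handle.
- wheel_center (a point): Fixed point on the handwheel's axis in the plane of its front, 95 mm above the table, axes as the slide's (x along the wheel's axis, into the machine). Spoked aluminium wheel, 113 mm over the rim, which lies at x = 0 to 18 mm; the hub does not stand out in front.
- handle_grip (a point): Point on the crank handle's axis, 46 mm in front of the wheel's front, 48 mm from the wheel's axis, 22 mm short of the handle's outer end; goes round with the wheel. Black round handle, 20 mm thick, 66 mm long, standing out from the rim along the slide's -x. Its sleeve spins freely on its pin: a gripper can hold it, keep its orientation and carry it round.
- handwheel (a joint): Wheel angle, rad. 0: dial line at the index, handle straight up. Grows clockwise as seen from in front (looking along the slide's x): at 1.57 the handle points to the slide's -y, at 3.14 down, at 4.71 to +y. Starts at 2.3 to 5.4, can turn from -7 to 7, needs about 2 N at the handle and stays where left. The dial has 50 divisions a turn: one is 0.126 rad or 0.1 mm of slide.
- carriage (a joint): Carriage position along the slide's x, m; 0 is zero. Screw lead 5 mm a turn, backlash 0.6 mm (0.75 rad of wheel). Wound clockwise, it stands at wheel angle / 6.283 x 5 mm, so at 0 with the dial at zero; wound anticlockwise it stands 0.6 mm farther along +x. After a change of direction it does not move until 0.75 rad is used up.
- index (a point): The steel index tongue on the bearing bracket, over the top of the graduated dial drum behind the wheel; the point lies on its line, 132 mm above the table, 41 mm behind the wheel's front.
- tap_a: Loose brass cooker gas tap beside the slide, 86 mm long, 67 mm high with its spindle up. Origin under its middle. To be left alone.
- tap_b: Loose light-alloy gas tap of the same shape on the other side of the slide. To be left alone.
- screwdriver: Loose screwdriver, 180 mm, lying just beyond the far end of the slide. To be left alone.
- parts_tray: Grey open tray, 100 x 140 x 45 mm, with brass jets, beside the slide. To be left alone.

How it is judged:
On the way:
1. the handwheel has been wound back anticlockwise past zero, far enough to use up all the backlash (at least 1.2 rad beyond zero) (value of joint handwheel below -1.2 rad), for 0.1 s.
At the end, for the whole second after the job is handed in: The dial stands at zero within one and a half divisions (0.19 rad), the carriage stands at zero within 0.25 mm (so the backlash is taken up from the clockwise side), the wheel is at rest and released (value of joint handwheel between -0.19 and 0.19 rad and value of joint carriage between -0.00025 and 0.00025 m and velocity of joint handwheel between -0.05 and 0.05 rad/s); the robot touches nothing.
It fails at once if a gas tap, the screwdriver or the tray beside the slide was moved by more than 20 mm (distance of any of tap_a, tap_b, screwdriver, parts_tray from where it was at the start of the episode above 0.02 m).
It also fails if it takes over 51 s, if anything falls off the work surface, if the arm or the gripper's body presses on something with over 40 N, if the wrist force passes 120 N, or if a joint passes its speed limit or range.

## Working session

There is one attempt and no reset: what is moved stays moved. The work goes in short steps, Python scripts to look and compute and a tool call to move; the robot and the scene stay as the last step left them, time stands still between calls to the robot, and variables do not carry over. Pictures are saved under pics/ and viewed, about 8 in all and at most 12, crops included, and the job is handed in when it is done.

Besides the shell and the picture viewer there is one more tool, called after "Call:" by a JSON object that holds its "op" and its "data", one argument or row to a line. send_rows: Moves the arm, as the interface text tells. Its arguments: {"type":"object","properties":{"translation":{"type":"array"},"rotation":{"type":"array"},"grip":{"type":"array"},"squeeze":{"type":"number"}},"required":["translation","rotation","grip"]}

```bash
mkdir -p pics; ls; python3 - <<'E'
from plant import ctrl, eyes
import cv2
s=ctrl.get_state(); print(s)
for n in("scene","top"):
    c=eyes.read_camera(n); cv2.imwrite(f"pics/{n}0.png",c["image"]); print(n,c["mtx"],c["xyz"],c["orientation"])
E
```

```text
pics
{'time': 0.0, 'qpos': array([-1.26798194e+00,  2.87219142e-01,  1.57815191e+00, -4.36509609e-05,
        1.27860661e+00, -1.49999100e-01]), 'dq': array([-6.27739970e-04, -8.72746677e-04,  6.38037178e-04, -8.44119342e-04,
        9.55450175e-05,  8.61085673e-04]), 'joint_efforts': array([-5.72930094e-04, -4.05981266e+01, -2.92628771e+01, -2.11745237e-04,
        5.79381987e-03, -1.22459900e-05]), 'eef_pos': array([ 0.295116  , -0.60628828,  0.20822517]), 'tcp_rot': array([ 9.74477179e-01,  2.24483417e-01, -1.11859651e-04, -1.18742878e-03]), 'contact_force': array([-0.40089217,  0.51001443,  0.55265753]), 'wrist_torque': array([ 0.02608903, -0.01898075,  0.00382603]), 'opening': 0.9990096524623319}
scene [[436.64946976   0.         317.61480801]
 [  0.         436.64946976 237.79802425]
 [  0.           0.           1.        ]] [ 1.02447244 -0.18684403  0.80627511] [ 0.78485892  0.54178142 -0.16718944 -0.25003413]
top [[550.11106798   0.         313.66703997]
 [  0.         550.11106798 240.50979161]
 [  0.           0.           1.        ]] [ 0.50200719 -0.0212442   0.97729148] [ 0.70929092 -0.7032992   0.03868456 -0.02793086]
```

View pics/scene0.png

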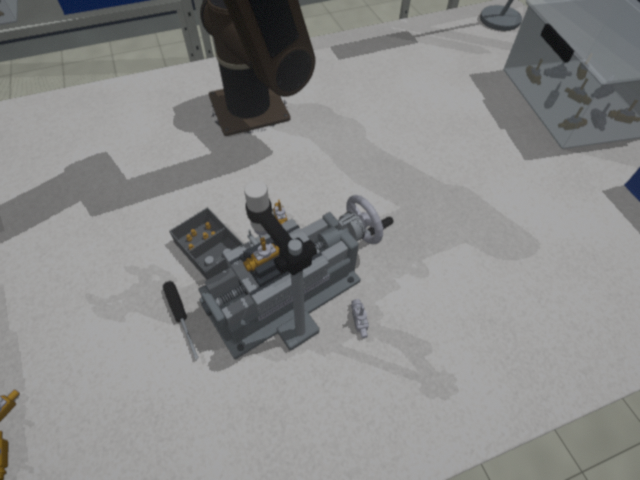

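View pics/top0.png

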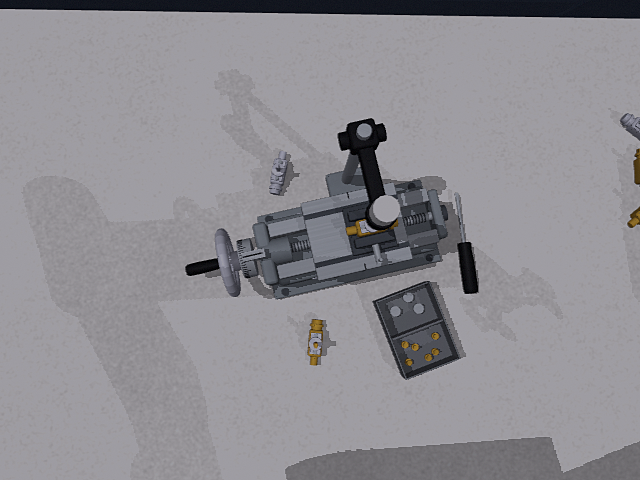

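```bash
python3 - <<'E'
import cv2,numpy as np
a=cv2.imread("pics/top0.png")[210:320,170:290]; b=cv2.imread("pics/scene0.png")[175:265,310:410]
a=cv2.resize(a,None,fx=5,fy=5,interpolation=cv2.INTER_CUBIC)[:, :]; b=cv2.resize(b,None,fx=6,fy=6,interpolation=cv2.INTER_CUBIC)
cv2.imwrite("pics/ca.png",a);cv2.imwrite("pics/cb.png",b)
E
```

```text
(no output)
```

View pics/ca.png

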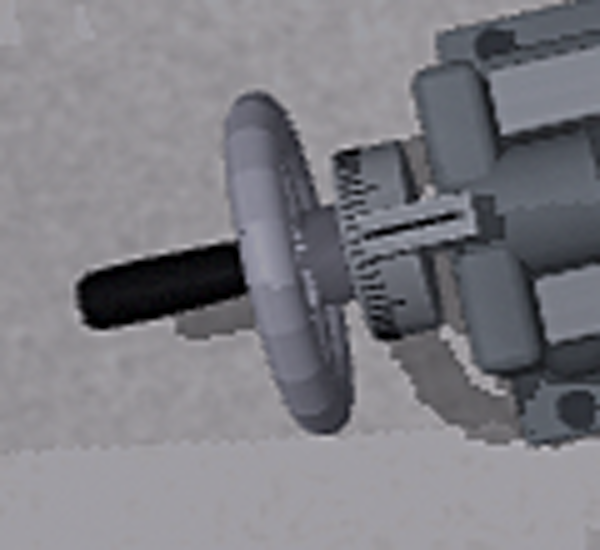

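View pics/cb.png

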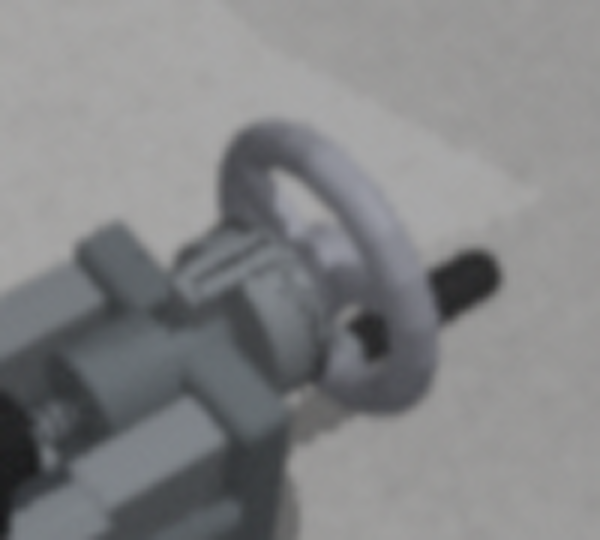

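```bash
cat > h.py <<'E'
import numpy as np
from scipy.spatial.transform import Rotation as R
from scipy.optimize import least_squares
T=dict(K=np.array([[550.11,0,313.667],[0,550.11,240.51],[0,0,1]]),p=np.array([.50200719,-.0212442,.97729148]),q=[.70929092,-.7032992,.03868456,-.02793086])
S=dict(K=np.array([[436.649,0,317.615],[0,436.649,237.798],[0,0,1]]),p=np.array([1.02447244,-.18684403,.80627511]),q=[.78485892,.54178142,-.16718944,-.25003413])
def proj(c,P):
    a=c["K"]@(R.from_quat(c["q"]).as_matrix().T@(np.asarray(P)-c["p"])); return a[:2]/a[2]
def st(v,P): # stage -> world, v=[x,y,yaw]
    c,s=np.cos(v[2]),np.sin(v[2]); return np.array([v[0]+c*P[0]-s*P[1],v[1]+s*P[0]+c*P[1],P[2]])
def hd(x,th,r=.048): return np.array([x,-r*np.sin(th),.095+r*np.cos(th)])
E
python3 - <<'E'
from h import *
ct=lambda u,v:np.array([170+(u+.5)/5-.5,210+(v+.5)/5-.5]); cs=lambda u,v:np.array([310+(u+.5)/6-.5,175+(v+.5)/6-.5])
def res(v):
    r=[]
    W=lambda P:st(v,P)
    r+=list(proj(T,W([.009,0,.095]))-ct(291.5,262.5)); r+=list(proj(S,W([.009,0,.095]))-cs(329,266))
    r+=list(proj(T,W(hd(-.066,v[3])))-ct(90,300)); r+=list(proj(S,W(hd(-.066,v[3])))-cs(483,272))
    for c,a,b in((T,ct(365,235),ct(462,213)),(S,cs(195,285),cs(268,240))):
        n=np.array([-(b-a)[1],(b-a)[0]]);n/=np.linalg.norm(n)
        r+=[n@(proj(c,W([.03,0,.132]))-a),n@(proj(c,W([.05,0,.132]))-a)]
    # rim ends in top
    return np.array(r)
for t0 in(2.5,3.1,3.7,4.5):
    s=least_squares(res,[.45,.15,-1.5,t0],loss="soft_l1"); print(s.x,s.cost,np.round(s.fun,2))
v=s.x
print([ (proj(T,st(v,P))-[170,210])*5 for P in([.009,.0565,.095],[.009,-.0565,.095],[.041,0,.132])])
for x in(-.046,0): print("handle",st(v,hd(x,v[3])))
E
```

```text
[ 0.5483071   0.11133982 -1.34183226  3.262949  ] 1.6425576682366656 [ 0.11 -0.54 -0.53 -0.05 -0.06 -0.1   0.51 -1.13 -0.4  -0.34 -0.56 -1.06]
[ 0.54830704  0.1113398  -1.34183039  3.26295316] 1.6425576683699352 [ 0.11 -0.54 -0.53 -0.05 -0.06 -0.1   0.51 -1.13 -0.4  -0.34 -0.56 -1.06]
[ 0.54830702  0.11133979 -1.34182971  3.26295465] 1.6425576688704353 [ 0.11 -0.54 -0.53 -0.05 -0.06 -0.1   0.51 -1.13 -0.4  -0.34 -0.56 -1.06]
[ 0.54830705  0.1113398  -1.34183075  3.26295236] 1.6425576682021457 [ 0.11 -0.54 -0.53 -0.05 -0.06 -0.1   0.51 -1.13 -0.4  -0.34 -0.56 -1.06]
[array([253.97610058,  86.756224  ]), array([326.52526877, 430.74713392]), array([375.41592624, 228.30158397])]
handle [0.54352574 0.1574582  0.04735304]
handle [0.55396637 0.11265872 0.04735304]
```

The top view shows the wheel at about (229,262), with the handle pointing left and its tip at (187,269). The scene view puts the handle low, tip at (390,220). The fit gives residuals of about 1 px or less and a wheel angle of about 3.26 (handle down, z 47 mm). I'll grip it from above and plan the approach now.

```bash
cat >> h.py <<'E'
V=np.array([.54831,.11134,-1.34183]); TH=3.263
def rows(p,ang,way,nturn): # tool-down pose, tool-x heading ang; prints rows toward waypoints
    p=np.array(p,float); out=[]
    for w in way:
        w=np.array(w)
        n=int(np.ceil(np.linalg.norm(w-p)/.028)); 
        for k in range(n):
            d=(w-p)/(n-k); c,s=np.cos(ang),np.sin(ang)
            t=np.round(np.array([c*d[0]+s*d[1],s*d[0]-c*d[1],-d[2]])/.03,2)
            g=-1.0 if nturn>=1 else round(-nturn,2)
            t_=t*.03; p=p+np.array([c*t_[0]+s*t_[1],s*t_[0]-c*t_[1],-t_[2]])
            nturn-=-g; ang-=np.deg2rad(5*g); out.append((t.tolist(),g))
    return out,p,ang
E
python3 - <<'E'
from h import *
g=st(V,[-.054,-.048*np.sin(TH),.25]);print(g)
o,p,a=rows([.2951,-.6063,.2082],.4530,[[.39,-.21,.25],g],(1.7998-.4530)/np.deg2rad(5))
print(p,a,len(o))
for i in range(0,len(o),5):print([x[0] for x in o[i:i+5]],[x[1] for x in o[i:i+5]])
E
```

```text
[0.5417151  0.16525012 0.25      ]
[0.54166353 0.16535204 0.2499    ] 1.7995215179136244 30
[[0.58, -0.7, -0.09], [0.63, -0.65, -0.09], [0.69, -0.59, -0.09], [0.74, -0.53, -0.09], [0.78, -0.46, -0.09]] [-1.0, -1.0, -1.0, -1.0, -1.0]
[[0.82, -0.39, -0.09], [0.85, -0.32, -0.09], [0.87, -0.24, -0.1], [0.89, -0.17, -0.09], [0.9, -0.09, -0.1]] [-1.0, -1.0, -1.0, -1.0, -1.0]
[[0.9, -0.01, -0.09], [0.9, 0.07, -0.1], [0.89, 0.15, -0.09], [0.88, 0.23, -0.1], [0.85, 0.3, -0.09]] [-1.0, -1.0, -1.0, -1.0, -1.0]
[[0.75, 0.49, -0.0], [0.74, 0.52, -0.0], [0.74, 0.52, -0.0], [0.74, 0.52, -0.0], [0.74, 0.52, -0.0]] [np.float64(-0.43), np.float64(-0.0), np.float64(-0.0), np.float64(-0.0), np.float64(-0.0)]
[[0.73, 0.52, -0.0], [0.74, 0.52, -0.0], [0.73, 0.52, -0.0], [0.74, 0.51, -0.0], [0.73, 0.52, -0.0]] [np.float64(-0.0), np.float64(-0.0), np.float64(-0.0), np.float64(-0.0), np.float64(-0.0)]
[[0.74, 0.51, -0.0], [0.73, 0.52, -0.0], [0.74, 0.51, -0.0], [0.73, 0.52, -0.0], [0.74, 0.51, -0.0]] [np.float64(-0.0), np.float64(-0.0), np.float64(-0.0), np.float64(-0.0), np.float64(-0.0)]
```

Call:
{"op": "send_rows", "data": {
  "translation": [
    [0.58,-0.7,-0.1],
    [0.63,-0.65,-0.1],
    [0.69,-0.59,-0.1],
    [0.74,-0.53,-0.1],
    [0.78,-0.46,-0.1]
  ],
  "rotation": [
    [0,0,-1],
    [0,0,-1],
    [0,0,-1],
    [0,0,-1],
    [0,0,-1]
  ],
  "grip": [85,85,85,85,85]
}}

```text
time: 0.72
eef_pos: [0.327, -0.4733, 0.224]
tcp_rot: [0.902, 0.431, 0.0, -0.001]
contact_force: [-0.0, -0.3, -0.0]
opening: 0.997
```

Call:
{"op": "send_rows", "data": {
  "translation": [
    [0.82,-0.39,-0.1],
    [0.85,-0.32,-0.1],
    [0.87,-0.24,-0.1],
    [0.89,-0.17,-0.1],
    [0.9,-0.09,-0.1]
  ],
  "rotation": [
    [0,0,-1],
    [0,0,-1],
    [0,0,-1],
    [0,0,-1],
    [0,0,-1]
  ],
  "grip": [85,85,85,85,85]
}}

```text
time: 1.35
eef_pos: [0.3586, -0.3412, 0.2392]
tcp_rot: [0.787, 0.616, 0.0, -0.0]
contact_force: [0.7, 0.3, 0.7]
opening: 0.993
```

Call:
{"op": "send_rows", "data": {
  "translation": [
    [0.9,-0.01,-0.1],
    [0.9,0.07,-0.1],
    [0.89,0.15,-0.1],
    [0.88,0.23,-0.1],
    [0.85,0.3,-0.1]
  ],
  "rotation": [
    [0,0,-1],
    [0,0,-1],
    [0,0,-1],
    [0,0,-1],
    [0,0,-1]
  ],
  "grip": [85,85,85,85,85]
}}

```text
time: 1.98
eef_pos: [0.3903, -0.2096, 0.2542]
tcp_rot: [0.635, 0.772, 0.0, -0.0]
contact_force: [0.3, -0.8, -0.9]
opening: 0.998
```

Call:
{"op": "send_rows", "data": {
  "translation": [
    [0.75,0.49,0],
    [0.74,0.52,0],
    [0.74,0.52,0],
    [0.74,0.52,0],
    [0.74,0.52,0]
  ],
  "rotation": [
    [0,0,-0.43],
    [0,0,0],
    [0,0,0],
    [0,0,0],
    [0,0,0]
  ],
  "grip": [85,85,85,85,85]
}}

```text
time: 2.6
eef_pos: [0.4411, -0.0842, 0.2542]
tcp_rot: [0.622, 0.783, -0.0, -0.0]
contact_force: [0.0, 0.2, -0.3]
opening: 0.995
```

Call:
{"op": "send_rows", "data": {
  "translation": [
    [0.73,0.52,0],
    [0.74,0.52,0],
    [0.73,0.52,0],
    [0.74,0.51,0],
    [0.73,0.52,0]
  ],
  "rotation": [
    [0,0,0],
    [0,0,0],
    [0,0,0],
    [0,0,0],
    [0,0,0]
  ],
  "grip": [85,85,85,85,85]
}}

```text
time: 3.22
eef_pos: [0.4919, 0.0406, 0.2541]
tcp_rot: [0.622, 0.783, -0.0, -0.0]
contact_force: [0.0, -0.1, 0.3]
opening: 0.996
```

Call:
{"op": "send_rows", "data": {
  "translation": [
    [0.74,0.51,0],
    [0.73,0.52,0],
    [0.74,0.51,0],
    [0.73,0.52,0],
    [0.74,0.51,0]
  ],
  "rotation": [
    [0,0,0],
    [0,0,0],
    [0,0,0],
    [0,0,0],
    [0,0,0]
  ],
  "grip": [85,85,85,85,85]
}}

```text
time: 3.85
eef_pos: [0.5419, 0.1655, 0.254]
tcp_rot: [0.622, 0.783, -0.0, -0.0]
contact_force: [0.5, -0.7, 0.5]
opening: 0.995
```

Call:
{"op": "send_rows", "data": {
  "translation": [
    [0,0,1],
    [0,0,1],
    [0,0,1],
    [0,0,1],
    [0,0,1]
  ],
  "rotation": [
    [0,0,0],
    [0,0,0],
    [0,0,0],
    [0,0,0],
    [0,0,0]
  ],
  "grip": [85,85,85,85,85]
}}

```text
time: 4.47
eef_pos: [0.5415, 0.1646, 0.1032]
tcp_rot: [0.622, 0.783, -0.0, -0.0]
contact_force: [0.6, 0.5, 0.6]
opening: 0.989
```

Call:
{"op": "send_rows", "data": {
  "translation": [
    [0,0,0.9],
    [0,0,0.9],
    [0,0,0.73],
    [0,0,0]
  ],
  "rotation": [
    [0,0,0],
    [0,0,0],
    [0,0,0],
    [0,0,0]
  ],
  "grip": [60,60,60,60]
}}

```text
time: 4.97
eef_pos: [0.5397, 0.1644, 0.0263]
tcp_rot: [0.622, 0.783, -0.002, -0.002]
contact_force: [-0.5, 0.9, 0.3]
opening: 0.702
```

```bash
python3 - <<'E'
from plant import eyes
import cv2,numpy as np
a=eyes.read_camera("top")["image"][190:310,150:280]; b=eyes.read_camera("scene")["image"][130:260,320:450]
f=lambda i:cv2.resize(i,(400,400),interpolation=cv2.INTER_CUBIC)
cv2.imwrite("pics/g1.png",np.hstack([f(a),f(b)]))
E
```

```text
(no output)
```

View pics/g1.png

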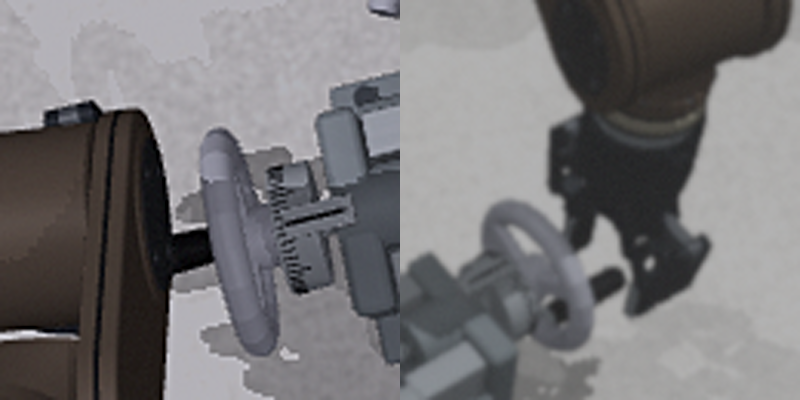

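The handle sits between the two fingers (handle tip at (615,280), fingers at (575,240) and (650,290) in the right half), and the wheel is clear of the gripper body. Closing.

Call:
{"op": "send_rows", "data": {
  "translation": [
    [0,0,0],
    [0,0,0],
    [0,0,0],
    [0,0,0],
    [0,0,0]
  ],
  "rotation": [
    [0,0,0],
    [0,0,0],
    [0,0,0],
    [0,0,0],
    [0,0,0]
  ],
  "grip": [15,10,10,10,10],
  "squeeze": 30
}}

```text
time: 5.7
eef_pos: [0.5423, 0.1647, 0.0297]
tcp_rot: [0.622, 0.783, 0.0, 0.0]
contact_force: [-1.9, 0.3, 4.9]
opening: 0.198
```

```bash
cat > arc.py <<'E'
import sys; from h import *
# steps (tool y, z in units) from th0 to th1: tool y=stage y, tool z=down
a,b,n=float(sys.argv[1]),float(sys.argv[2]),int(sys.argv[3]); t=np.linspace(a,b,n+1)
d=np.c_[np.diff(-.048*np.sin(t)),-np.diff(.048*np.cos(t))]/.03
for i in range(0,n,5):print(round(t[min(i+5,n)],2),[[0,round(y,2),round(z,2)] for y,z in d[i:i+5].tolist()])
E
python3 arc.py 3.263 -1.4 25; python3 arc.py -1.4 0 8
python3 - <<'E'
from plant import ctrl
from h import *
s=ctrl.get_state();p=s["eef_pos"];d=p[:2]-V[:2];c,n=np.cos(V[2]),np.sin(V[2]);print(s["opening"]*85.4,p,[c*d[0]+n*d[1],-n*d[0]+c*d[1],p[2]+.019],s["contact_force"])
E
```

```text
2.33 [[0, -0.3, 0.01], [0, -0.29, -0.05], [0, -0.28, -0.1], [0, -0.26, -0.15], [0, -0.22, -0.2]]
1.4 [[0, -0.18, -0.23], [0, -0.14, -0.26], [0, -0.09, -0.29], [0, -0.03, -0.3], [0, 0.02, -0.3]]
0.47 [[0, 0.08, -0.29], [0, 0.13, -0.27], [0, 0.18, -0.24], [0, 0.22, -0.2], [0, 0.25, -0.16]]
-0.47 [[0, 0.28, -0.11], [0, 0.29, -0.05], [0, 0.3, 0.0], [0, 0.29, 0.06], [0, 0.28, 0.11]]
-1.4 [[0, 0.25, 0.16], [0, 0.22, 0.2], [0, 0.18, 0.24], [0, 0.13, 0.27], [0, 0.08, 0.29]]
-0.52 [[0, -0.07, -0.27], [0, -0.12, -0.25], [0, -0.16, -0.23], [0, -0.2, -0.2], [0, -0.23, -0.16]]
0.0 [[0, -0.25, -0.12], [0, -0.27, -0.07], [0, -0.28, -0.02]]
16.893483804903603 [0.54225937 0.16469943 0.02965667] [np.float64(-0.05334014314087522), np.float64(0.006218320910824982), np.float64(0.04865667249448588)] [-1.85374281  0.29520128  4.90164188]
```

Call:
{"op": "send_rows", "data": {
  "translation": [
    [0,-0.3,0],
    [0,-0.29,-0.05],
    [0,-0.28,-0.1],
    [0,-0.26,-0.15],
    [0,-0.22,-0.2]
  ],
  "rotation": [
    [0,0,0],
    [0,0,0],
    [0,0,0],
    [0,0,0],
    [0,0,0]
  ],
  "grip": [10,10,10,10,10]
}}

```text
time: 6.32
eef_pos: [0.501, 0.1548, 0.0433]
tcp_rot: [0.622, 0.783, -0.001, -0.001]
contact_force: [1.8, -2.7, -3.5]
opening: 0.196
```

```bash
cat > w.py <<'E'
from plant import ctrl,eyes
from h import *
import cv2,sys
s=ctrl.get_state();p=s["eef_pos"];d=p[:2]-V[:2];c,n=np.cos(V[2]),np.sin(V[2]);y=-n*d[0]+c*d[1];z=p[2]+.019-.095
f=s["contact_force"]
print(s["time"],s["opening"]*85.4,"stage x",c*d[0]+n*d[1],"y,z rel",y,z,"r",np.hypot(y,z),"th",np.arctan2(-y,z),"F stage",c*f[0]+n*f[1],-n*f[0]+c*f[1],f[2])
if len(sys.argv)>1:
    a=eyes.read_camera("top")["image"][190:310,150:280]; b=eyes.read_camera("scene")["image"][130:260,320:450]
    g=lambda i:cv2.resize(i,(400,400),interpolation=cv2.INTER_CUBIC)
    cv2.imwrite(f"pics/{sys.argv[1]}.png",np.hstack([g(a),g(b)]))
E
python3 w.py g2
```

```text
6.325 16.777216538375097 stage x -0.05302360503256881 y,z rel -0.0362069786743125 -0.03270626992671802 r 0.04879185789905381 th 2.3054393413499414 F stage 3.061496263715627 1.1270957032083722 -3.4690494971881973
```

View pics/g2.png

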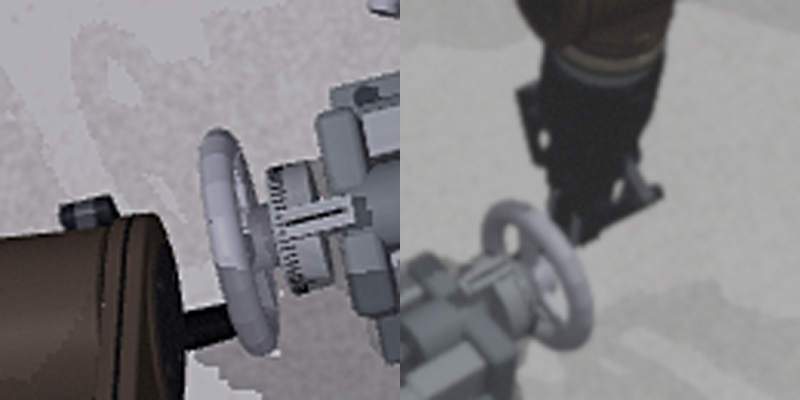

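The wheel is turning with the gripper: in the left half the handle has moved to (205,325), towards the slide's -y. Forces are low and the radius reads 48.8 mm, so I'll continue the arc.

Call:
{"op": "send_rows", "data": {
  "translation": [
    [0,-0.18,-0.23],
    [0,-0.14,-0.26],
    [0,-0.09,-0.29],
    [0,-0.03,-0.3],
    [0,0.02,-0.3]
  ],
  "rotation": [
    [0,0,0],
    [0,0,0],
    [0,0,0],
    [0,0,0],
    [0,0,0]
  ],
  "grip": [10,10,10,10,10]
}}

```text
time: 7.05
eef_pos: [0.4879, 0.1517, 0.0845]
tcp_rot: [0.622, 0.783, -0.003, -0.002]
contact_force: [-1.7, -5.3, -2.4]
opening: 0.194
```

Call:
{"op": "send_rows", "data": {
  "translation": [
    [0,0.08,-0.29],
    [0,0.13,-0.27],
    [0,0.18,-0.24],
    [0,0.22,-0.2],
    [0,0.25,-0.16]
  ],
  "rotation": [
    [0,0,0],
    [0,0,0],
    [0,0,0],
    [0,0,0],
    [0,0,0]
  ],
  "grip": [10,10,10,10,10]
}}

```text
time: 7.68
eef_pos: [0.5145, 0.158, 0.1208]
tcp_rot: [0.622, 0.783, -0.001, -0.001]
contact_force: [-0.7, -3.5, -1.0]
opening: 0.194
```

```bash
python3 w.py
```

```text
7.675 16.563765037769343 stage x -0.05314689037658963 y,z rel -0.022337229888635225 0.04483596344872867 r 0.050092069806242506 th 0.46220573081718663 F stage 3.2844938237093584 -1.5348839913588086 -0.9979529261505905
```

Call:
{"op": "send_rows", "data": {
  "translation": [
    [0,0.28,-0.11],
    [0,0.29,-0.05],
    [0,0.3,0],
    [0,0.29,0.06],
    [0,0.28,0.11]
  ],
  "rotation": [
    [0,0,0],
    [0,0,0],
    [0,0,0],
    [0,0,0],
    [0,0,0]
  ],
  "grip": [10,10,10,10,10]
}}

```text
time: 8.3
eef_pos: [0.5575, 0.1684, 0.1189]
tcp_rot: [0.622, 0.783, -0.001, -0.001]
contact_force: [-3.6, -2.9, -2.4]
opening: 0.196
```

Call:
{"op": "send_rows", "data": {
  "translation": [
    [0,0.25,0.16],
    [0,0.22,0.2],
    [0,0.18,0.24],
    [0,0.13,0.27],
    [0,0.08,0.29]
  ],
  "rotation": [
    [0,0,0],
    [0,0,0],
    [0,0,0],
    [0,0,0],
    [0,0,0]
  ],
  "grip": [10,10,10,10,10]
}}

```text
time: 8.93
eef_pos: [0.5806, 0.174, 0.0833]
tcp_rot: [0.622, 0.783, -0.002, -0.003]
contact_force: [-7.9, -5.0, 2.0]
opening: 0.194
```

Call:
{"op": "send_rows", "data": {
  "translation": [
    [0,0.02,0.2],
    [0,0,0.1],
    [0,0,0],
    [0,0,0]
  ],
  "rotation": [
    [0,0,0],
    [0,0,0],
    [0,0,0],
    [0,0,0]
  ],
  "grip": [10,10,10,10]
}}

```text
time: 9.43
eef_pos: [0.5808, 0.1741, 0.0741]
tcp_rot: [0.622, 0.783, -0.003, -0.003]
contact_force: [-6.9, -4.7, 0.6]
opening: 0.194
```

```bash
python3 w.py g3
```

```text
9.425 16.582766859393995 stage x -0.053732504083524806 y,z rel 0.04584720192794502 -0.001885346018967518 r 0.045885950510292386 th -1.611895549398396 F stage 2.9677865313593013 -7.770001245153637 0.6216844151867306
```

View pics/g3.png

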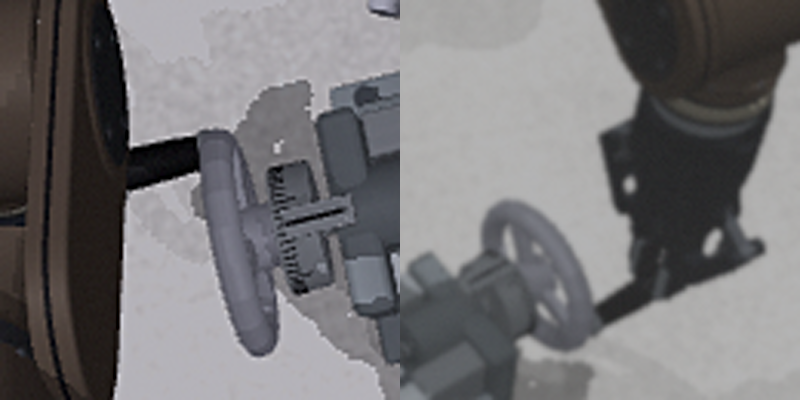

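At -1.6 rad, well past -1.2. The side forces, and the extremes of the arc (y = +45.8 and -49.7 mm), put the true axis about 2 mm towards the slide's -y, so my zero target is y rel = -2.2 mm. Now winding clockwise to zero.

```bash
python3 arc.py -1.6 -0.1 9
```

```text
-0.77 [[0, -0.01, -0.27], [0, -0.06, -0.26], [0, -0.1, -0.25], [0, -0.14, -0.23], [0, -0.18, -0.2]]
-0.1 [[0, -0.21, -0.17], [0, -0.23, -0.13], [0, -0.25, -0.09], [0, -0.26, -0.05]]
```

Call:
{"op": "send_rows", "data": {
  "translation": [
    [0,-0.08,-0.27],
    [0,-0.06,-0.26],
    [0,-0.1,-0.25],
    [0,-0.14,-0.23],
    [0,-0.18,-0.2]
  ],
  "rotation": [
    [0,0,0],
    [0,0,0],
    [0,0,0],
    [0,0,0],
    [0,0,0]
  ],
  "grip": [10,10,10,10,10]
}}

```text
time: 10.15
eef_pos: [0.5664, 0.1705, 0.1122]
tcp_rot: [0.622, 0.783, 0.0, -0.0]
contact_force: [-2.3, -2.0, -6.1]
opening: 0.197
```

Call:
{"op": "send_rows", "data": {
  "translation": [
    [0,-0.21,-0.17],
    [0,-0.23,-0.13],
    [0,-0.25,-0.09],
    [0,-0.26,-0.05],
    [0,0,0]
  ],
  "rotation": [
    [0,0,0],
    [0,0,0],
    [0,0,0],
    [0,0,0],
    [0,0,0]
  ],
  "grip": [10,10,10,10,10]
}}

```text
time: 10.78
eef_pos: [0.5383, 0.1637, 0.1254]
tcp_rot: [0.622, 0.783, -0.001, -0.0]
contact_force: [-1.4, -1.6, -6.9]
opening: 0.193
```

```bash
python3 w.py
```

```text
10.775 16.499312436339274 stage x -0.053274903375011326 y,z rel 0.002124410252484745 0.04938158939577575 r 0.04942726464385678 th -0.04299377867594972 F stage 1.2355594508215384 -1.7759797291621304 -6.888240833462633
```

Call:
{"op": "send_rows", "data": {
  "translation": [
    [0,-0.07,0.05],
    [0,-0.07,0],
    [0,0,0],
    [0,0,0]
  ],
  "rotation": [
    [0,0,0],
    [0,0,0],
    [0,0,0],
    [0,0,0]
  ],
  "grip": [10,10,10,10]
}}

```text
time: 11.28
eef_pos: [0.5364, 0.1633, 0.1252]
tcp_rot: [0.622, 0.783, 0.001, 0.001]
contact_force: [1.8, 0.3, -0.1]
opening: 0.19
```

```bash
python3 w.py; python3 - <<'E'
from plant import eyes
import cv2,numpy as np
a=eyes.read_camera("top")["image"][225:285,205:275]
cv2.imwrite("pics/g4.png",cv2.resize(a,None,fx=9,fy=9,interpolation=cv2.INTER_CUBIC))
E
```

```text
11.275 16.266923107260148 stage x -0.053278910223342926 y,z rel 0.00021806319807865862 0.0491901562282423 r 0.049190639570117815 th -0.004433036736438209 F stage 0.11133365279290869 1.810238485418739 -0.05809781622200849
```

View pics/g4.png

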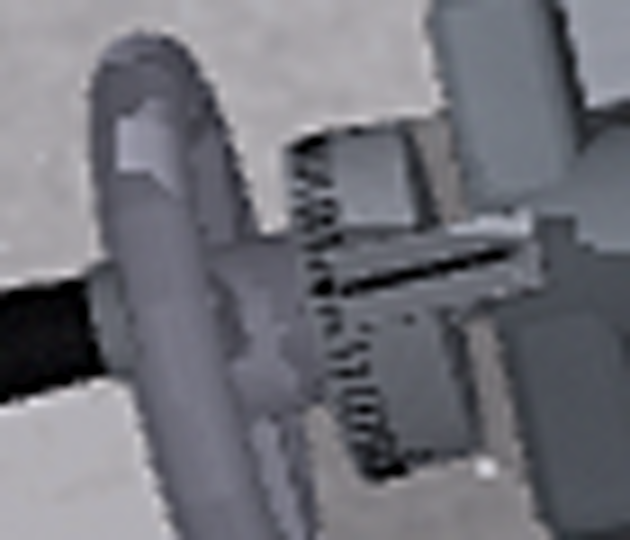

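The dial's heavy zero line at (321,287) is next to the index line, whose end is at (345,290) and which extends to about (320,296). That leaves roughly 0.05 rad clockwise to go, which agrees with the mechanical estimate. I'll nudge it, open the fingers and lift.

Call:
{"op": "send_rows", "data": {
  "translation": [
    [0,-0.07,0],
    [0,0,0],
    [0,0,0]
  ],
  "rotation": [
    [0,0,0],
    [0,0,0],
    [0,0,0]
  ],
  "grip": [10,10,10]
}}

```text
time: 11.7
eef_pos: [0.5338, 0.1627, 0.125]
tcp_rot: [0.622, 0.783, 0.001, 0.001]
contact_force: [2.5, -1.1, 5.1]
opening: 0.191
```

Call:
{"op": "send_rows", "data": {
  "translation": [
    [0,0,0],
    [0,0,0],
    [0,0,0],
    [0,0,0],
    [0,0,0]
  ],
  "rotation": [
    [0,0,0],
    [0,0,0],
    [0,0,0],
    [0,0,0],
    [0,0,0]
  ],
  "grip": [40,70,70,70,70]
}}

```text
time: 12.32
eef_pos: [0.5328, 0.1625, 0.1237]
tcp_rot: [0.622, 0.783, -0.0, -0.0]
contact_force: [-0.5, -0.4, 0.1]
opening: 0.822
```

```bash
python3 w.py
```

```text
12.325 70.17114435958263 stage x -0.05337904025953972 y,z rel -0.0034733587561695343 0.047651223553868916 r 0.04777764463878322 th 0.07276259777703505 F stage 0.262791991214068 -0.5390432284288739 0.11239406265598025
```

Released with no contact force. Lifting clear and checking the dial.

Call:
{"op": "send_rows", "data": {
  "translation": [
    [0,0,-0.8],
    [0,0,-1],
    [0,0,-1],
    [0,0,-0.5],
    [0,0,0]
  ],
  "rotation": [
    [0,0,0],
    [0,0,0],
    [0,0,0],
    [0,0,0],
    [0,0,0]
  ],
  "grip": [70,70,70,70,70]
}}

```text
time: 12.95
eef_pos: [0.5336, 0.1626, 0.2239]
tcp_rot: [0.622, 0.783, 0.001, 0.001]
contact_force: [0.5, 0.5, 0.2]
opening: 0.821
```

```bash
python3 - <<'E'
from plant import eyes
import cv2,numpy as np
t=eyes.read_camera("top")["image"];s=eyes.read_camera("scene")["image"]
a=cv2.resize(t[225:285,215:265],(400,480),interpolation=cv2.INTER_CUBIC);b=cv2.resize(s[170:254,330:400],(400,480),interpolation=cv2.INTER_CUBIC)
cv2.imwrite("pics/g5.png",np.hstack([a,b]))
for n,i in(("top",t),("scene",s)):
    d=cv2.absdiff(i,cv2.imread(f"pics/{n}0.png")).max(2); cv2.imwrite(f"pics/{n}_end.png",i)
    for k,(u,v) in dict(top=dict(a=(316,342),b=(280,172),sd=(466,245),tray=(415,330)),scene=dict(b=(360,318),sd=(182,310),tray=(205,240)))[n].items(): print(n,k,np.median(d[v-25:v+25,u-20:u+20]),np.percentile(d[v-25:v+25,u-20:u+20],95))
E
```

```text
top a 17.0 41.0
top b 16.0 17.0
top sd 16.0 31.0
top tray 12.0 16.0
scene b 5.0 7.0
scene sd 10.0 20.0
scene tray 3.0 7.0499999999999545
```

View pics/g5.png

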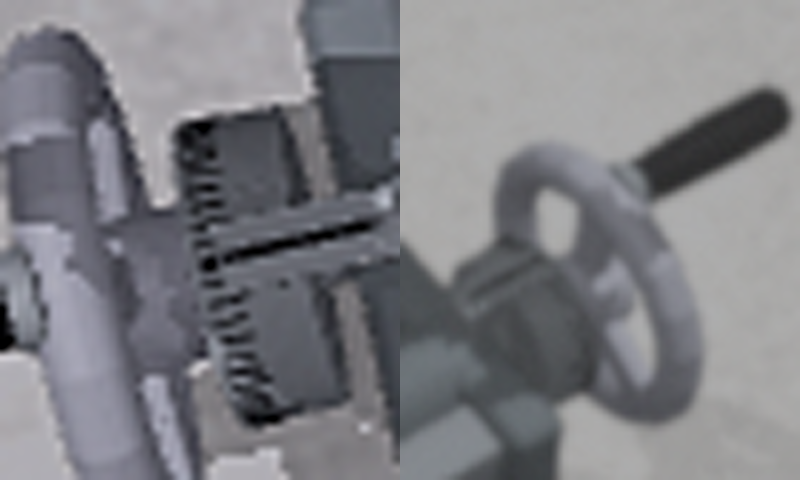

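The heavy dial line at (208,266) lies on the extension of the index line (end at (222,262)), and the handle stands up, free of the gripper. Handing in.

```bash
python3 -c "
from plant import ticket;print(ticket.sign_off())"
```

```text
the job is handed in; nothing more can be done
None
```

I wound the handwheel back anticlockwise from about 3.26 rad, through zero, to about -1.6 rad, and held it there for about 0.5 s. I then came up clockwise to zero in one direction only, released the handle and lifted the gripper clear. The job was handed in at about 13 s of the 51 s allowed.

**Dial:** In the last picture the zero line sits on the extension of the index line and the handle points straight up. The gripper position before release gave about +0.03 to +0.07 rad, inside the 0.19 rad limit.

**Carriage:** I did not measure its position directly. It should be at zero because the clockwise approach of about 1.6 rad is more than the 0.75 rad of backlash.

**Forces:** The contact force readings I saw stayed below about 10 N. They were under 1 N after release.

**Taps, screwdriver and tray:** The arm never came near them. I compared the start and end pictures around them, except the brass tap in the scene view. The top-view differences were clear, up to about 41 grey levels at the brass tap. I took these as moving arm shadows but did not measure the positions again.

**Disagreements:**
- The camera fit placed the wheel axis about 2 mm off sideways, and I corrected it from the turning path and forces.
- The gripper opening read about 17 mm on the 20 mm handle, but the grip held throughout.

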